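Reverse a row of bisque pots onto the kiln shelf

TASK

The kiln shelf gets turned end for end when it goes into the kiln, so load it in reverse: move the four unglazed pots from the wooden ware board to the grey kiln shelf so that the pot at the robot's left end of the board ends up at the right end of the shelf, the next one second from the right, and so on. Stand each pot upright in the middle of its own setter disc, set it down gently without dropping it, and do not knock any pot over.

Things in the scene. Friction and masses are not known exactly. Their poses are not given: they have to be found in the camera images.
- tumbler_mid (a point): Tumbler: a plain straight-sided beaker, slightly wider at the open rim; 68 mm tall, 38 mm wide at the foot, 47 mm at the rim, 43 mm half-way up. Pale unglazed fired clay, stiff, about 0.16 kg, loose, round about its z axis. This point is on its axis, half-way up (34 mm above its foot); z up along the axis.
- vase_mid (a point): Bottle vase: round belly, narrow neck and small flared lip; 74 mm tall, 44 mm wide at the foot, belly 57 mm wide with upright sides from 26 to 42 mm up, neck 23 mm, lip 32 mm. Pale unglazed fired clay, stiff, about 0.16 kg, loose, round about its z axis. This point is on its axis, half-way up (37 mm above its foot); z up along the axis.
- bowl_mid (a point): Squat bowl: low, wide, open pot; 48 mm tall, 42 mm wide at the foot, 66 mm wide with upright sides from 20 mm up to the rim. Pale unglazed fired clay, stiff, about 0.16 kg, loose, round about its z axis. This point is on its axis, half-way up (24 mm above its foot); z up along the axis.
- crock_mid (a point): Waisted crock: 48 mm wide straight cylinder up to 44 mm, then a slight waist and a flaring 60 mm rim; 60 mm tall. Pale unglazed fired clay, stiff, about 0.16 kg, loose, round about its z axis. This point is on its axis, half-way up (30 mm above its foot); z up along the axis.
- ware_board: Wooden ware board on which the four pots stand in a row at the start: 90 x 444 x 16 mm, fixed, with a low cheek 32 mm high at either end. Origin at the centre of its underside, on the table; x across it (away from the robot), y along the row (to the robot's left), z up. Pots start at y = +150, +50, -50 and -150 mm (within 3 mm), x = 0, each standing on a 4 mm thick cork disc, so their feet are 20 mm above the origin. It may be the nearer or the farther of the two racks.
- kiln_shelf: Kiln shelf, grey slab with four round pale setter discs, empty at the start: 90 x 444 x 16 mm, fixed, end cheeks 32 mm high. Origin at the centre of its underside, on the table; axes as the ware board's. The discs (72 mm wide, 4 mm thick) are centred at y = +150, +50, -50, -150 mm, x = 0; their tops are 20 mm above the origin.
- tumbler_disc: Fixed cork disc, 72 mm wide and 4 mm thick, on the ware board, on which the tumbler stands at the start. It stays there and so marks where the tumbler came from. Origin at the centre of its underside; axes as the ware board's.
- vase_disc: Fixed cork disc, 72 mm wide and 4 mm thick, on the ware board, on which the vase stands at the start. It stays there and so marks where the vase came from. Origin at the centre of its underside; axes as the ware board's.
- bowl_disc: Fixed cork disc, 72 mm wide and 4 mm thick, on the ware board, on which the bowl stands at the start. It stays there and so marks where the bowl came from. Origin at the centre of its underside; axes as the ware board's.
- crock_disc: Fixed cork disc, 72 mm wide and 4 mm thick, on the ware board, on which the crock stands at the start. It stays there and so marks where the crock came from. Origin at the centre of its underside; axes as the ware board's.
Not all that is in view belongs to the job. Leave any green look-alike of the part that bears tumbler_mid alone.

How it is judged (in metres and radians):
At the end, for the whole second after the job is handed in: Each pot stands upright (within 7 degrees), released and at rest, on the kiln shelf disc that mirrors its starting place (y on the ware board to -y on the shelf), its axis within 13 mm of the disc centre along and across, its foot on the disc (height within 5 mm) (((y of tumbler_disc in the frame of ware_board between 0.13 and 0.17 m and y of tumbler_mid in the frame of kiln_shelf between -0.163 and -0.137 m) or (y of tumbler_disc in the frame of ware_board between 0.03 and 0.07 m and y of tumbler_mid in the frame of kiln_shelf between -0.063 and -0.037 m) or (y of tumbler_disc in the frame of ware_board between -0.07 and -0.03 m and y of tumbler_mid in the frame of kiln_shelf between 0.037 and 0.063 m) or (y of tumbler_disc in the frame of ware_board between -0.17 and -0.13 m and y of tumbler_mid in the frame of kiln_shelf between 0.137 and 0.163 m)) and x of tumbler_mid in the frame of kiln_shelf between -0.013 and 0.013 m and z of tumbler_mid in the frame of kiln_shelf between 0.049 and 0.059 m and angle between each of tumbler_mid, vase_mid, bowl_mid, crock_mid's own z axis and vertical below 0.12 rad and linear speed of each of tumbler, vase, bowl, crock below 0.02 m/s and ((y of vase_disc in the frame of ware_board between 0.13 and 0.17 m and y of vase_mid in the frame of kiln_shelf between -0.163 and -0.137 m) or (y of vase_disc in the frame of ware_board between 0.03 and 0.07 m and y of vase_mid in the frame of kiln_shelf between -0.063 and -0.037 m) or (y of vase_disc in the frame of ware_board between -0.07 and -0.03 m and y of vase_mid in the frame of kiln_shelf between 0.037 and 0.063 m) or (y of vase_disc in the frame of ware_board between -0.17 and -0.13 m and y of vase_mid in the frame of kiln_shelf between 0.137 and 0.163 m)) and x of vase_mid in the frame of kiln_shelf between -0.013 and 0.013 m and z of vase_mid in the frame of kiln_shelf between 0.052 and 0.062 m and ((y of bowl_disc in the frame of ware_board between 0.13 and 0.17 m and y of bowl_mid in the frame of kiln_shelf between -0.163 and -0.137 m) or (y of bowl_disc in the frame of ware_board between 0.03 and 0.07 m and y of bowl_mid in the frame of kiln_shelf between -0.063 and -0.037 m) or (y of bowl_disc in the frame of ware_board between -0.07 and -0.03 m and y of bowl_mid in the frame of kiln_shelf between 0.037 and 0.063 m) or (y of bowl_disc in the frame of ware_board between -0.17 and -0.13 m and y of bowl_mid in the frame of kiln_shelf between 0.137 and 0.163 m)) and x of bowl_mid in the frame of kiln_shelf between -0.013 and 0.013 m and z of bowl_mid in the frame of kiln_shelf between 0.039 and 0.049 m and ((y of crock_disc in the frame of ware_board between 0.13 and 0.17 m and y of crock_mid in the frame of kiln_shelf between -0.163 and -0.137 m) or (y of crock_disc in the frame of ware_board between 0.03 and 0.07 m and y of crock_mid in the frame of kiln_shelf between -0.063 and -0.037 m) or (y of crock_disc in the frame of ware_board between -0.07 and -0.03 m and y of crock_mid in the frame of kiln_shelf between 0.037 and 0.063 m) or (y of crock_disc in the frame of ware_board between -0.17 and -0.13 m and y of crock_mid in the frame of kiln_shelf between 0.137 and 0.163 m)) and x of crock_mid in the frame of kiln_shelf between -0.013 and 0.013 m and z of crock_mid in the frame of kiln_shelf between 0.045 and 0.055 m); the robot touches nothing.
It fails at once if a pot is knocked over (leans more than 45 degrees) (angle between any of tumbler_mid, vase_mid, bowl_mid, crock_mid's own z axis and vertical above 0.785 rad).
It fails at once if a pot is dropped: it moves faster than 0.6 m/s out of the fingers (a fall of about 2 cm) ((linear speed of tumbler above 0.6 m/s and contact force between the fingers and tumbler below 0.02 N) or (linear speed of vase above 0.6 m/s and contact force between the fingers and vase below 0.02 N) or (linear speed of bowl above 0.6 m/s and contact force between the fingers and bowl below 0.02 N) or (linear speed of crock above 0.6 m/s and contact force between the fingers and crock below 0.02 N)).
It also fails if it takes over 104 s, if anything falls off the work surface, if the arm or the gripper's body presses on something with over 40 N, if the wrist force passes 120 N, or if a joint passes its speed limit or range.

ROBOT

A 6-joint arm with a two-finger parallel gripper is mounted at the origin on the work surface. World frame = base frame: x ahead of the robot, y to its left, z up, the work surface at z = 0. Lengths are in m, angles in degrees, forces in N, time in s.
With the tool pointing down it reaches from about 0.375 to 0.975 m from the base axis. Payload 3.8 kg.
Tool frame: the origin (TCP) lies midway between the tips of the shut fingers; the grasp point (between the pads) lies arm.tcp_to_grasp behind it (arm.tcp_to_grasp is the distance from the TCP to the grasp point, in m); z points along the fingers, y is the direction in which the jaws open and shut (so a half turn about z gives the same grasp; the last joint's range is limited). The gripper opens to 88 mm and grips with 3 to 60 N. Pads are 18 mm wide; open, the fingers measure 123 mm over their backs; the gripper's body (75 mm by 187 mm) begins 45 mm behind the grasp point.
Start: joints at [-75.739, 15.12, 91.902, -0, 72.978, -2.114], TCP at [0.19, -0.648, 0.239] pointing down, gripper open.
Joint ranges: [-150.88, 150.88], [-54.13, 125.18], [17.81, 147.31], [-75.09, 255.09], [0, 152.58], [-146.25, 146.25]. Speed limits (degrees/s): [147.25, 147.25, 180, 180, 180, 180].

INTERFACE

Orientations are given as a 3x3 rotation matrix whose columns are the frame's x, y, z axes.
In Python, from rig import arm gives the robot as it stands. The module is installed in compiled form; this text tells all that it offers. Calls block until the motion is done:
- arm.move_pose(position, orientation): joint-space move of the TCP to a pose.
- arm.move_linear(position, velocity=0.15, frame=None): straight line of the TCP; frame=None keeps the orientation; velocity is the mean speed in m/s.
- arm.set_joints(angles): joint-space move.
- arm.gripper_to(opening, f_grip=None): finger opening in m; f_grip is the grip in N (None keeps the last); returns when the fingers have stopped.
- arm.dwell(seconds).
- arm.solve_ik(position, orientation): joint angles nearest the present ones, or None.
- arm.get_state(): the state.
- arm.capture(name): name is "scene" or "top"; returns a dict with "image" (420x560x3 uint8, red, green, blue), "fx", "fy", "cx", "cy" (pixels), "k1" (the pictures are not rectified: a ray, as slopes to the right and down, at radius r is drawn at 1 + k1 r^2 times it, then the intrinsics apply), "pose" (4x4, takes a point from camera to world coordinates). Camera axes: x right, y down, z forward; pixel columns grow to the right and rows downward; lengths in m; the calibration is good to about 2 mm. A picture is of the moment at which its call begins. There is no depth.
A pose or a line that the arm cannot do raises arm.Unreachable and nothing moves.
- arm.job_done(): hands the job in, once; it reports no verdict.
The state is a dict: "time_s": time; "joint_pos": joint angles; "joint_velocities": joint speeds; "effort": joint torques, N m; "eef_pos": TCP position; "orientation": TCP orientation; "force": force on the tool from outside, world axes, zero at the start; "ft_torque": the same for the moment, N m; "grip_width": finger opening in m.
Only numpy, scipy, OpenCV 4.12 (cv2) and the standard library are available. Lean on these libraries where they do the work, as an engineer would, in place of code of your own. Each camera call takes 0.05 s, during which the arm holds its last target. There are 200 camera calls.

## Working session

There is one attempt and no reset: what is moved stays moved. The work goes in short steps, each a Python script; the robot and the scene stay as the last script left them, time stands still between calls to the robot, and variables do not carry over. Pictures are saved under pics/ and viewed, about 12 in all and at most 16, crops included, and the job is handed in when it is done.

```bash
mkdir -p pics; python3 - <<'E'
from rig import arm
import cv2
for n in("scene","top"):
    c=arm.capture(n); cv2.imwrite(f"pics/{n}0.png",c["image"][:,:,::-1])
    print(n,c["fx"],c["fy"],c["cx"],c["cy"],c["k1"]);print(c["pose"].round(3))
print(arm.tcp_to_grasp,arm.get_state())
E
```

```text
scene 498.7641857057884 498.7641857057884 273.2038562189814 209.3277214553088 -0.12224897893544227
[[ 0.753  0.504 -0.423  1.116]
 [ 0.658 -0.593  0.464 -0.564]
 [-0.017 -0.627 -0.779  0.907]
 [ 0.     0.     0.     1.   ]]
top 409.40207184008716 409.40207184008716 277.6304855575777 209.4523994982496 0.038889927041306595
[[-0.013 -0.992  0.124  0.525]
 [-1.     0.009 -0.029 -0.028]
 [ 0.028 -0.124 -0.992  0.8  ]
 [ 0.     0.     0.     1.   ]]
0.0187 {'time_s': 0.1, 'joint_pos': array([-7.57407756e+01,  1.51640120e+01,  9.19699460e+01,  1.91024449e-03,
        7.29784558e+01, -2.11271662e+00]), 'joint_velocities': array([ 0.05925925, -0.1135503 , -0.13845229, -0.0059638 ,  0.10754056,
        0.00301484]), 'effort': array([ 1.36514540e-03, -5.03618681e+01, -3.58070505e+01,  7.30879675e-02,
        2.33525882e-02, -6.56612428e-05]), 'eef_pos': array([ 0.19013657, -0.64702322,  0.23755511]), 'orientation': array([[ 9.59454912e-01,  2.81861789e-01, -4.52358983e-04],
       [ 2.81862133e-01, -9.59453017e-01,  1.90939563e-03],
       [ 1.04168477e-04, -1.95948189e-03, -9.99998075e-01]]), 'force': array([-0.42111881,  0.92967561,  0.01461407]), 'ft_torque': array([ 0.03262364, -0.02933081, -0.04998064]), 'grip_width': 0.08815209258601105}
```

View pics/scene0.png

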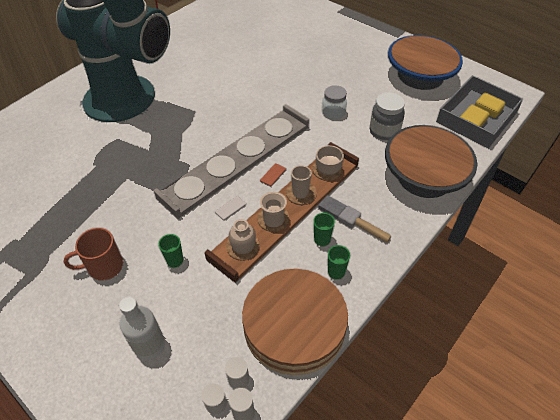

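View pics/top0.png

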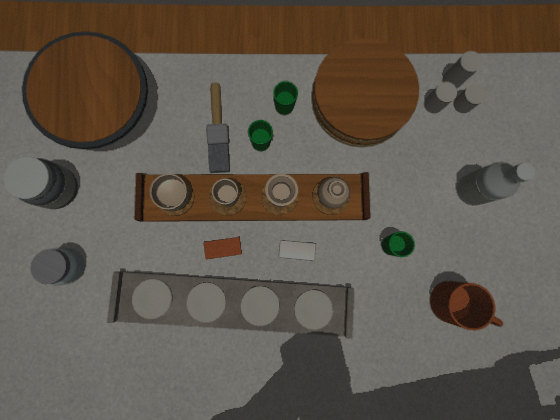

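The near grey rack is the shelf and the far wooden one is the board. The pots, left to right for the robot, look like bowl (172,193), tumbler (226,193), crock (281,190) and vase (334,192) in the top view. Look-alikes are the green beakers at (285,96), (261,135) and (398,243), plus the white jars at the edges. Next I'll measure and check one close crop.

```bash
cat > h.py <<'E'
from rig import arm
import numpy as np, cv2
def ray(c,px,z):
    K=np.array([[c["fx"],0,c["cx"]],[0,c["fy"],c["cy"]],[0,0,1.]])
    u=cv2.undistortPoints(np.array([[px]],float),K,np.array([c["k1"],0,0,0.]))[0,0]
    P=c["pose"];d=P[:3,:3]@[u[0],u[1],1];o=P[:3,3]
    return (o+d*(z-o[2])/d[2])[:2]
def pix(c,p):
    P=np.linalg.inv(c["pose"]);q=P[:3,:3]@p+P[:3,3];s=q[:2]/q[2];s=s*(1+c["k1"]*(s@s))
    return s*[c["fx"],c["fy"]]+[c["cx"],c["cy"]]
E
python3 - <<'E'
from h import *
c=arm.capture("top");im=c["image"];hsv=cv2.cvtColor(im,cv2.COLOR_RGB2HSV)
# setter discs: pale
m=cv2.inRange(cv2.cvtColor(im,cv2.COLOR_RGB2GRAY),125,255);m[:270]=0;m[340:]=0;m[:,:122]=0;m[:,348:]=0
for k in cv2.findContours(m,0,1)[0]:
    if cv2.contourArea(k)>500:
        e=cv2.fitEllipse(k);print("disc",np.round(e[0],1),np.round(e[1],1),ray(c,e[0],.02).round(4))
# board by wood hue
w=cv2.inRange(hsv,(5,110,40),(20,255,255));w[:165]=0;w[230:]=0;w[:,:130]=0;w[:,378:]=0
w=cv2.morphologyEx(w,cv2.MORPH_CLOSE,np.ones((9,9)))
k=max(cv2.findContours(w,0,1)[0],key=cv2.contourArea)
print("board",cv2.minAreaRect(k),[ray(c,p,.016).round(3) for p in cv2.boxPoints(cv2.minAreaRect(k))])
pm=cv2.inRange(hsv,(0,0,95),(179,85,255));pm[:172]=0;pm[222:]=0;pm[:,:140]=0;pm[:,368:]=0
for k in cv2.findContours(pm,0,1)[0]:
    if cv2.contourArea(k)>60:
        e=cv2.minEnclosingCircle(k);print("pot",np.round(e[0],1),round(e[1],1),[ray(c,e[0],z).round(4) for z in(.068,.08,.088,.094)])
cr=im[165:345,105:380];cv2.imwrite("pics/crop1.png",cv2.resize(cr,None,fx=2.9,fy=2.9,interpolation=2)[:,:,::-1])
E
```

```text
board ((252.0, 196.5), (47.0, 234.0), 90.0) [array([0.696, 0.223]), array([ 0.693, -0.231]), array([ 0.6  , -0.227]), array([0.605, 0.22 ])]
pot [224.2 191. ] 12.9 [array([0.6506, 0.0465]), array([0.6485, 0.0453]), array([0.6471, 0.0445]), array([0.6461, 0.0439])]
pot [335.3 190.8] 12.9 [array([ 0.6494, -0.1547]), array([ 0.6473, -0.1526]), array([ 0.646 , -0.1512]), array([ 0.6449, -0.1502])]
pot [287.  172.5] 75.0 [array([ 0.6839, -0.0674]), array([ 0.6812, -0.0667]), array([ 0.6795, -0.0663]), array([ 0.6782, -0.066 ])]
pot [175.  175.4] 35.1 [array([0.6798, 0.135 ]), array([0.6773, 0.1323]), array([0.6756, 0.1305]), array([0.6743, 0.1292])]
```

View pics/crop1.png

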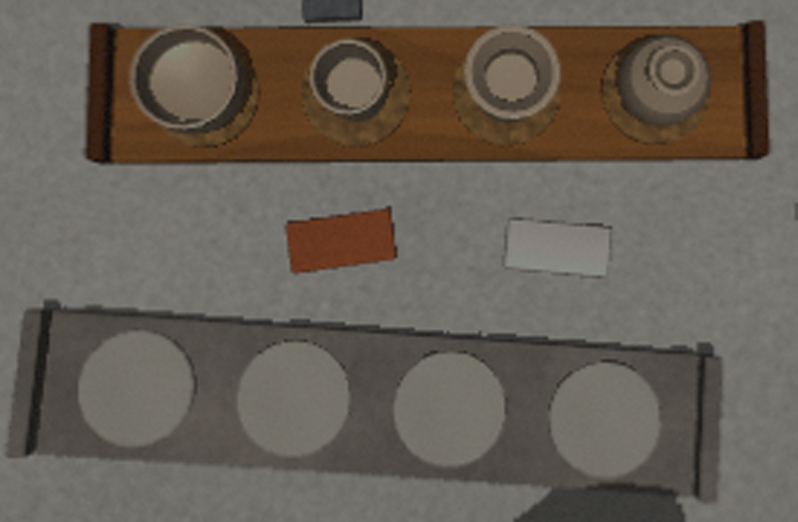

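The crop confirms it, left to right: bowl (rim centre 169,192), tumbler (225,192), crock (281.5,190), and vase (336,189). None of them is green. The shelf discs are at about (152,299), (206,303), (260,306) and (314,309).

```bash
python3 - <<'E'
from h import *
c=arm.capture("top");im=c["image"];s=arm.capture("scene")
g=cv2.cvtColor(im,cv2.COLOR_RGB2GRAY)
D=[]
for x,y in((152,299),(206,303),(260,306),(314,309)):
    w=g[y-25:y+25,x-25:x+25];t,b=cv2.threshold(w,0,255,cv2.THRESH_OTSU)
    k=max(cv2.findContours(b,0,1)[0],key=cv2.contourArea);e=cv2.fitEllipse(k)
    p=np.array(e[0])+[x-25,y-25];D.append(ray(c,p,.02));print("disc",p.round(1),np.round(e[1],1),D[-1].round(4))
D=np.array(D);print("spacing",np.linalg.norm(np.diff(D,axis=0),axis=1).round(4),"yaw",np.degrees(np.arctan2(*(D[0]-D[3])*[-1,1])))
for n,p,z in(("bowl",(169.1,191.9),.068),("tumbler",(225,192.2),.088),("crock",(281.5,190.2),.08),("vase",(336.4,189.1),.094)):
    P=ray(c,p,z);print(n,P.round(4),"scene px of rim centre",pix(s,np.r_[P,z]).round(1))
    cv2.circle(s["image"],tuple(int(v) for v in pix(s,np.r_[P,z])),1,(255,0,0),-1)
for d in D: cv2.circle(s["image"],tuple(int(v) for v in pix(s,np.r_[d,.02])),1,(255,0,0),-1)
cv2.imwrite("pics/sc1.png",cv2.resize(s["image"][100:280,150:370],None,fx=3.3,fy=3.3,interpolation=2)[:,:,::-1])
down=np.array([[0,1,0],[1,0,0],[0,0,-1.]])
for R in(down,down*[-1,-1,1]):
    print([np.round(arm.solve_ik([*x,z],R),0) if arm.solve_ik([*x,z],R) is not None else None for x in((.648,.15),(.648,-.15),D[0],D[3]) for z in(.03,.2)])
E
```

```text
disc [151.2 298.6] [37.7 39.6] [0.4588 0.1844]
disc [205.6 302.2] [37.5 39. ] [0.4503 0.0849]
disc [259.6 305.7] [37.3 38.5] [ 0.4421 -0.015 ]
disc [313.3 309.5] [37.3 38.8] [ 0.4337 -0.1148]
spacing [0.0999 0.1002 0.1002] yaw -4.79368464709019
bowl [0.6497 0.1448] scene px of rim centre [327.8 154.8]
tumbler [0.645  0.0431] scene px of rim centre [299.4 172. ]
crock [ 0.6492 -0.0564] scene px of rim centre [271.6 201.2]
vase [ 0.6479 -0.1522] scene px of rim centre [240.2 223.9]
[array([ 11.,  25., 103.,  -0.,  53.,  11.]), array([11., 16., 96., -0., 69., 11.]), array([-15.,  25., 103.,  -0.,  53., -15.]), array([-15.,  16.,  96.,  -0.,  69., -15.]), array([ 19.,   9., 124.,  -0.,  47.,  19.]), array([ 19.,  -3., 116.,  -0.,  67.,  19.]), array([-18.,   4., 129.,  -0.,  46., -18.]), array([-18.,  -8., 121.,  -0.,  67., -18.])]
[None, None, None, None, None, None, None, None]
```

View pics/sc1.png

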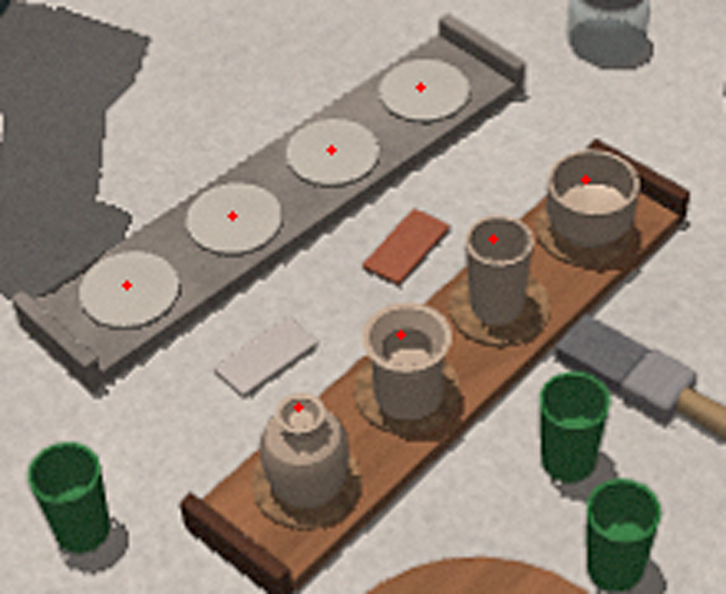

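```bash
cat >> h.py <<'E'
R=np.array([[0,1,0],[1,0,0],[0,0,-1.]]); UP=.165
H=dict(bowl=.032,tumbler=.028,crock=.025,vase=.035)
def st(t):
    s=arm.get_state();print(t,"t%.1f"%s["time_s"],s["eef_pos"].round(4),"F",s["force"].round(1),"w %.4f"%s["grip_width"])
def pick(n,p):
    z=.02+H[n]-arm.tcp_to_grasp
    if arm.get_state()["eef_pos"][2]<.1: raise SystemExit("low")
    arm.move_pose([*p,UP],R); arm.move_linear([*p,z+.02],.15); arm.move_linear([*p,z],.06); st(n+" at")
    arm.gripper_to(.03,15); st("grip"); arm.gripper_to(.03,25)
    arm.move_linear([*p,z+.03],.06); st("lifted"); arm.move_linear([*p,UP],.15)
def place(n,q):
    z=.02+H[n]-arm.tcp_to_grasp
    arm.move_linear([*q,UP],.2); arm.move_linear([*q,z+.02],.12); arm.move_linear([*q,z+.001],.03); st("down")
    arm.gripper_to(.088); st("open"); arm.move_linear([*q,UP],.15)
def snap(f):
    for n in("scene","top"):
        cv2.imwrite(f"pics/{f}_{n}.png",arm.capture(n)["image"][:,:,::-1])
D=dict(zip(("vase","crock","tumbler","bowl"),((.4588,.1844),(.4503,.0849),(.4421,-.0150),(.4337,-.1148))))
c,s=arm.capture("top"),arm.capture("scene")
P={}
for n,a,b,z in(("bowl",(169.1,191.9),(330,156.1),.068),("tumbler",(225,192.2),(301.5,172.7),.088),("crock",(281.5,190.2),(273.6,202.4),.08),("vase",(336.4,189.1),(241.5,224.2),.094)):
    u,v=ray(c,a,z),ray(s,b,z);P[n]=(u+v)/2
    if __name__=="__main__":print(n,u.round(4),v.round(4),P[n].round(4))
E
python3 h.py; python3 - <<'E'
from h import *
pick("bowl",P["bowl"]); snap("a")
E
```

```text
bowl [0.6497 0.1448] [0.6561 0.1448] [0.6529 0.1448]
tumbler [0.645  0.0431] [0.6499 0.0446] [0.6475 0.0439]
crock [ 0.6492 -0.0564] [ 0.6547 -0.0561] [ 0.6519 -0.0563]
vase [ 0.6479 -0.1522] [ 0.6504 -0.151 ] [ 0.6492 -0.1516]
bowl at t5.0 [0.6524 0.1447 0.0326] F [ 0.1 -0.1 -0. ] w 0.0881
grip t5.5 [0.653  0.1449 0.0336] F [-1.   0.5  1.6] w 0.0650
lifted t6.4 [0.653  0.1448 0.0636] F [-0.  -0.9 -0.9] w 0.0647
```

View pics/a_scene.png

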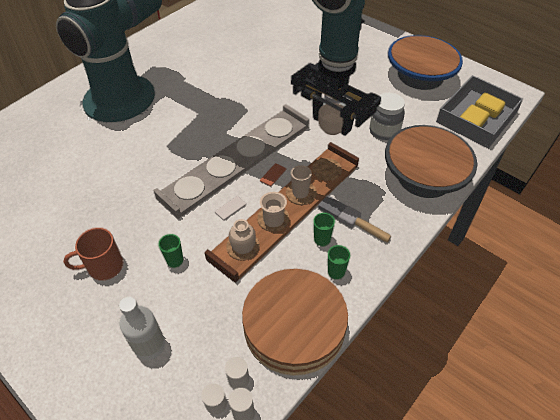

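The bowl is held upright at about (332,120), the grip width is 65 mm as expected, and the other three pots are undisturbed. Next I'll place it.

```bash
python3 - <<'E'
from h import *
place("bowl",D["bowl"]); pick("tumbler",P["tumbler"]); snap("b")
E
```

```text
down t11.1 [ 0.4337 -0.1148  0.0342] F [ 0.  -0.8 -1.9] w 0.0648
open t11.6 [ 0.4338 -0.1148  0.0344] F [-0.8 -0.6  0.3] w 0.0881
tumbler at t15.1 [0.6469 0.0439 0.0286] F [-0.1 -0.2  0. ] w 0.0881
grip t15.8 [0.6477 0.0439 0.0294] F [ 0.9 -0.4  0.4] w 0.0438
lifted t16.7 [0.6476 0.0439 0.0596] F [-0.1  0.2 -1.4] w 0.0432
```

View pics/b_scene.png

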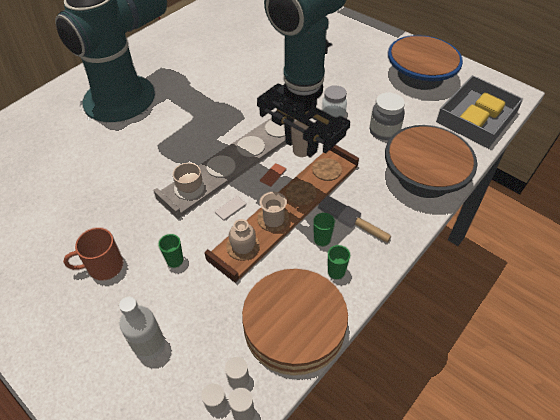

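The bowl stands on the right-end disc at (188,180), and the tumbler is held upright at about (300,140). I'll continue with the rest.

```bash
python3 - <<'E'
from h import *
place("tumbler",D["tumbler"]); pick("crock",P["crock"]); place("crock",D["crock"]); snap("d"); pick("vase",P["vase"]); snap("c")
E
```

```text
down t20.9 [ 0.4421 -0.015   0.0303] F [ 0.9 -0.2 -0.6] w 0.0432
open t21.7 [ 0.4421 -0.015   0.0303] F [ 0.1 -0.7  0. ] w 0.0881
crock at t25.0 [ 0.6513 -0.0562  0.0255] F [-0.   0.6 -0.2] w 0.0880
grip t25.7 [ 0.6519 -0.0563  0.0264] F [-0.5  0.8  1.3] w 0.0474
lifted t26.6 [ 0.652  -0.0563  0.0567] F [-0.3  0.8 -2.5] w 0.0472
down t30.8 [0.4503 0.0849 0.0272] F [ 0.1  0.2 -1.1] w 0.0472
open t31.5 [0.4503 0.0849 0.0273] F [ 0.8 -0.3 -0.4] w 0.0878
vase at t35.2 [ 0.6486 -0.1515  0.0356] F [-0.7  0.3  1. ] w 0.0878
grip t35.8 [ 0.6494 -0.1517  0.0366] F [0.4 0.5 0.7] w 0.0562
lifted t36.7 [ 0.6493 -0.1516  0.0667] F [-0.1 -0.  -1.6] w 0.0558
```

View pics/c_scene.png

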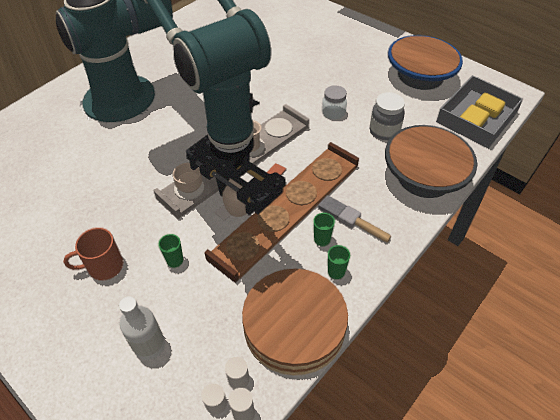

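The vase is held at (235,200) and the board is now empty, with only the cork discs showing. Next I'll place it, retreat and check.

```bash
python3 - <<'E'
from h import *
place("vase",D["vase"])
arm.move_linear([.55,.0,.25],.2); arm.set_joints([-75.739,15.12,91.902,0,72.978,-2.114]); st("home")
t,s=arm.capture("top")["image"],arm.capture("scene")["image"]
for im,c_,n,o in((t,c,"top",(110,230)),(s,s and 0 if False else globals()["c"],"x",None)):
    if o is None: break
a=cv2.resize(t[250:350,105:365],None,fx=3,fy=3,interpolation=2); b=cv2.resize(s[85:220,145:325],None,fx=2,fy=2,interpolation=2)
cv2.imwrite("pics/f.png",np.vstack([a,cv2.copyMakeBorder(b,0,0,0,780-b.shape[1],0)])[:,:,::-1])
from h import s as S
E=dict(bowl=.068,tumbler=.088,crock=.08,vase=.094)
for n in D: print(n,"expected rim centre crop px: top",((pix(c,np.r_[D[n],E[n]])-[105,250])*3).round(0),"scene",((pix(S,np.r_[D[n],E[n]])-[145,85])*2+[0,300]).round(0))
E
```

```text
down t41.6 [0.4589 0.1844 0.0372] F [ 0.3 -0.1 -1.1] w 0.0561
open t42.2 [0.4588 0.1844 0.0374] F [0.5 0.3 0.3] w 0.0878
home t47.1 [ 0.1913 -0.6472  0.2389] F [ 0.9  0.1 -0.2] w 0.0881
vase expected rim centre crop px: top [101. 158.] scene [265. 339.]
crock expected rim centre crop px: top [286. 167.] scene [208. 385.]
tumbler expected rim centre crop px: top [462. 180.] scene [145. 421.]
bowl expected rim centre crop px: top [634. 188.] scene [ 80. 476.]
```

View pics/f.png

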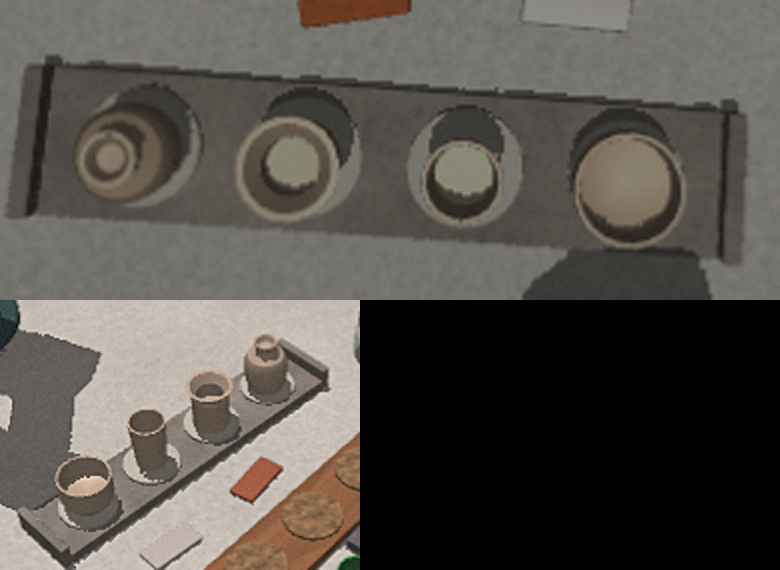

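All four pots stand upright on their discs. In the top crop the rim centres are vase (108,157), crock (287,169), tumbler (462,182) and bowl (630,190). All are within about 5 mm of where they should be, so I'm handing in.

```bash
python3 -c "
from rig import arm
arm.job_done()"
```

```text
the job is handed in; nothing more can be done
```

I moved all four pots to the kiln shelf in reverse order and handed the job in; no verdict is reported. By robot clock it took about 47 s of the 104 s allowed. From the robot's left, the board held bowl, tumbler, crock and vase; the shelf now holds vase, crock, tumbler and bowl.

**Final check:** both cameras show every pot upright on its own disc and released, with the arm back at its start pose. By eye, the rim centres are within about 5 mm of the expected positions, against the 13 mm allowed. The vase and bowl are furthest off, by about 4–5 mm.

**Disagreement:** the two cameras differed by 3–6 mm in x on where the pots first stood, so I averaged them. Grip widths matched the pot sizes to about 1 mm. At the logged points of each pick and place, the wrist force stayed below 3 N.

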